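# Load a crimp applicator into its setting stand

## Robot

A 6-joint arm with a two-finger parallel gripper is mounted at the origin on a cart in front of the work surface, level with it; the furniture and walls round the work are solid. World frame = base frame: x ahead of the robot, y to its left, z up, the work surface at z = 0. Lengths are in m, angles in rad, forces in N, time in s.
With the tool pointing down it reaches from about 0.35 to 0.85 m from the base axis. Payload 8.1 kg.
Tool frame: the origin (TCP) lies on the centre line of the jaws, within the pads' length; the fingertips stand robot.tips_ahead ahead of it and the grasp point (between the pads) lies 6 mm ahead of it (robot.tips_ahead is the distance from the TCP to the fingertips, in m); z points along the fingers, y is the line along which they close (so a half turn about z gives the same grasp; the last joint's range is limited). The gripper opens to 93 mm and grips with 3 to 60 N. Pads are 15 mm wide; open, the fingers measure 128 mm over their backs; the gripper's body (75 mm by 188 mm) begins 65 mm behind the grasp point.
Start: joints at [-1.433, 0.13, 1.488, -0, 1.523, -0.085], TCP at [0.133, -0.585, 0.244] pointing down, gripper open.
Joint ranges: [-2.96, 2.96], [-0.89, 2.26], [0.02, 2.5], [-1.34, 4.48], [0, 2.73], [-2.66, 2.66]. Speed limits (rad/s): [2.39, 2.39, 2.79, 3.14, 3.14, 3.14].

## Interface

Orientations are given as a rotation vector (axis times angle).
In Python, from plant import robot gives the robot as it stands.
- The arm moves only by the tool apply_moves, never from a script. Its arguments are lists of equal length, an entry for each row: "delta_pos": the shift along the tool's x, y, z in cm, a list of three; "twist": the turn about the tool's z in rad. A call has 1 to 8 rows; each row shifts and turns the commanded pose from where the row before left it, along the tool's axes as they then stand; what a row does not reach is not made up. A row lasts 1/8 s, in which the tool goes at most 62.5 mm and 10.7 degrees, less where a joint would pass 70% of its speed; a pose out of reach is approached as far as the arm can. A call with a gripper value outside its range is refused whole. "gripper" is the finger opening in cm, from 0 to 9.3, set as the call begins (left out, the last holds). The fingers move at their own pace and stop on an object; "squeeze" is the grip in N (left out, the last holds). Time passes only in rows, so rows that do not move let the fingers close. It gives the time, the measured TCP pose, the force, the opening and the grip force at its end, in the units of the state.
- robot.read_state(): the state, without advancing time (a new reading comes with each control period).
- robot.read_camera(name): name is "scene" or "top"; returns a dict with "frame" (400x640x3 uint8, red, green, blue), "vertical_fov" (degrees; the focal length in pixels is half the picture's height over the tangent of half this angle, whatever the lens; pixels are square), "cx", "cy" (the principal point, pixels), "k1" (the pictures are not rectified: a ray, as slopes to the right and down, at radius r is drawn at 1 + k1 r^2 times it, then the intrinsics apply), "R" (3x3) and "t" (3): a world point X has camera coordinates R X + t. Camera axes: x right, y down, z forward; pixel columns grow to the right and rows downward; lengths in m; the calibration is good to about 2 mm. A picture is of the moment at which its call begins. There is no depth.
- robot.close_job(): hands the job in; it is judged then, once.
The state is a dict: "t": time; "q": joint angles; "dq": joint speeds; "joint_torque": joint torques, N m; "tool_pos": TCP position; "orientation": TCP orientation; "force": force on the tool from outside, world axes, zero at the start; "wrist_torque": the same for the moment, N m; "opening": finger opening in m; "gripper_force": force on a finger pad.
Only numpy, scipy, OpenCV 4.12 (cv2) and the standard library are available. Lean on these libraries where they do the work, as an engineer would, in place of code of your own. Each camera call takes 0.05 s, during which the arm holds its last target. There are 200 camera calls.

## Task

On the grey setting stand, swing the lever with the red knob open so that it is clear of the mouth, then slide the crimp applicator (the one with the blue post) in under the green bridge, low body first, until it is fully home against the back stop. Then swing the lever fully closed again behind it, let go, and leave everything else on the table as it stands.

Things in the scene. Friction and masses are not known exactly. Their poses are not given: they have to be found in the camera images.
- stand: Fixed grey setting stand. Origin on the table; +x points into it (the way the applicator slides), z up. Bed plate x -130 to +100, y -80 to +80 mm, top at z = 12. Lane centred on y = 0: side rails, tops at z = 33, inner faces at y = +-37 mm from x = 0 to 85, flaring to +-47 mm at their front end, x = -27. Bed in front of the rails is clear but for the lever.
- stand_home (a point): Point on the top of the bed (z = 12 mm) at x = 30 mm, y = 0 in the stand's frame, axes as the stand's: the applicator's origin is here, axes parallel, when it is fully home.
- stand_bridge (a point): Centre of the underside of the green bridge over the lane: x = 60, y = 0, z = 62 mm in the stand's frame (50 mm over the bed). The bridge spans x = 35 to 85 mm, is 118 mm wide and 14 mm thick, with an adjusting nut on it up to z = 92 mm. The steel back stop's face is at x = 85 mm.
- lever_hinge (a point): Hinge axis of the lever (vertical), at x = -37, y = -66, z = 23 mm in the stand's frame. The lever is a steel bar 12 mm wide, 142 mm long from the hinge, at z = 18 to 28 mm; when closed it leaves about 6 mm behind a homed applicator.
- lever (a joint): Retaining lever, rad. 0 = closed: the bar lies along the stand's +y across the mouth of the lane, by a small rest block. Grows as it opens, the free end swinging towards the stand's -x (the robot); at 1.57 it points along -x, beside the lane; stop at 1.85. Starts between 0 and 0.5; stays where it is left.
- lever_knob (a point): Centre of the red cylindrical upright knob on the lever, 18 mm in diameter, 30 mm high, 105 mm from the hinge, centre at z = 56 mm, top at z = 71 mm above the table.
- applicator: Loose crimp applicator, about 0.4 kg, upright on the table left or right of the stand. Origin: centre of underside; +x is its leading end, z up. Steel foot 110 (x) by 70 (y), 14 mm thick; dark low body, x -11 to 51, 60 wide, top z = 42 (brass disc to 45), which goes under the bridge; blue grip post at x = -30, 26 (x) by 30 mm (y), top z = 85, which stays in front of it.
- carton: Loose bystander: cardboard carton with a yellow tape strip, 91 x 68 x 50 mm, on the other side of the stand from the applicator. Origin at the centre of its underside.
- tape: Loose bystander: roll of tan masking tape lying flat, 90 mm across, 22 mm high. Origin at the centre of its underside.
- cutters: Loose bystander: red-handled side cutters lying flat, 126 x 37 x 10 mm. Origin at the centre of the underside.
- driver: Loose bystander: orange screwdriver lying flat, 170 x 25 x 24 mm. Origin at the centre of the underside.
- vial: Loose bystander: yellow vial with a blue cap, 30 mm across, 64 mm high. Origin at the centre of its underside.
Things that resemble listed ones, but are neither listed nor needed, are in the scene too. Leave any turquoise look-alike of the applicator alone.

How it is judged:
By the outcome, as a careful person would: the job done as asked, in the order asked, and still so for the second after the job is handed in, with the robot touching nothing.
It also fails if it takes over 72 s, if anything falls off the work surface, if the arm or the gripper's body presses on something with over 40 N, if the wrist force passes 120 N, or if a joint passes its speed limit or range.

## Working session

There is one attempt and no reset: what is moved stays moved. The work goes in short steps, Python scripts to look and compute and a tool call to move; the robot and the scene stay as the last step left them, time stands still between calls to the robot, and variables do not carry over. Pictures are saved under pics/ and viewed, at most 10 in all, crops included, and the job is handed in when it is done.

Besides the shell and the picture viewer there is one more tool, called after "Call:" by a JSON object that holds its "name" and its "arguments". apply_moves: Moves the arm, as the interface text tells. Its arguments: {"type":"object","properties":{"delta_pos":{"type":"array"},"twist":{"type":"array"},"gripper":{"type":"number"},"squeeze":{"type":"number"}},"required":["delta_pos","twist"]}

```bash
mkdir -p pics; ls
cat > h.py <<'E'
import numpy as np, cv2, json
from plant import robot
def shot(name,fn=None):
    c=robot.read_camera(name)
    if fn: cv2.imwrite('pics/'+fn,c['frame'][:,:,::-1])
    return c
def K(c):
    f=200/np.tan(np.radians(c['vertical_fov'])/2)
    return np.array([[f,0,c['cx']],[0,f,c['cy']],[0,0,1]]),np.array([c['k1'],0,0,0.])
def px2w(c,uv,z):
    k,d=K(c); R=np.array(c['R']);t=np.array(c['t'])
    n=cv2.undistortPoints(np.array(uv,float).reshape(-1,1,2),k,d).reshape(-1,2)
    r=np.c_[n,np.ones(len(n))]@R; o=-R.T@t
    z=np.broadcast_to(z,len(n))
    return o+r*((z-o[2])/r[:,2])[:,None]
def w2px(c,X):
    k,d=K(c)
    return cv2.projectPoints(np.array(X,float).reshape(-1,1,3),cv2.Rodrigues(np.array(c['R']))[0],np.array(c['t'],float),k,d)[0].reshape(-1,2)
E
python3 - <<'E'
from h import *
a=shot('top','top0.png');b=shot('scene','scene0.png')
for c in(a,b):
    print({k:np.round(c[k],3).tolist() for k in c if k!='frame'})
s=robot.read_state();print(s, robot.tips_ahead)
E
```

```text
pics
{'vertical_fov': 52.213, 'cx': 322.215, 'cy': 199.622, 'k1': 0.014, 'R': [[-0.008, -1.0, 0.011], [-0.982, 0.006, -0.187], [0.187, -0.012, -0.982]], 't': [-0.007, 0.524, 1.056]}
{'vertical_fov': 49.927, 'cx': 324.896, 'cy': 199.006, 'k1': -0.059, 'R': [[0.638, 0.77, -0.003], [0.652, -0.543, -0.529], [-0.409, 0.335, -0.849]], 't': [-0.34, -0.324, 1.559]}
{'t': 0.1, 'q': array([-1.43341828e+00,  1.31109947e-01,  1.48914609e+00, -5.65382858e-05,
        1.52302410e+00, -8.53871166e-02]), 'dq': array([ 0.00106344, -0.00011079, -0.00246741,  0.00097074, -0.00087001,
        0.00035401]), 'joint_torque': array([ 6.15994031e-04, -5.61342788e+01, -4.93098700e+01,  7.69839529e-02,
        2.90998531e-02, -6.31431180e-05]), 'tool_pos': array([ 0.13250104, -0.58470041,  0.24269115]), 'orientation': array([-3.12044988e+00, -3.49012570e-01,  1.57489053e-04]), 'force': array([-0.37846312,  0.92561618, -0.62203807]), 'wrist_torque': array([0.01072659, 0.02014311, 0.03513911]), 'gripper_force': 0.0, 'opening': 0.0930205595360866} 0.025
```

View pics/top0.png

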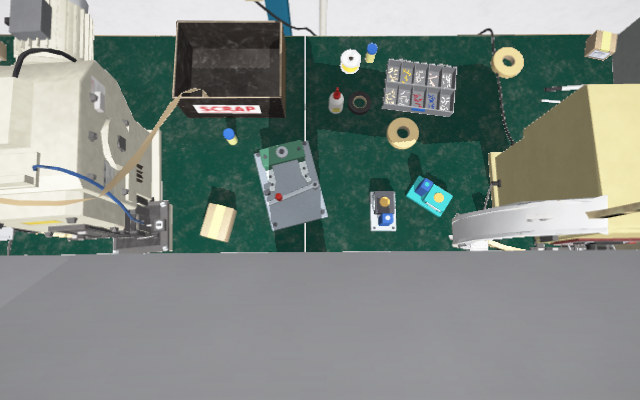

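View pics/scene0.png

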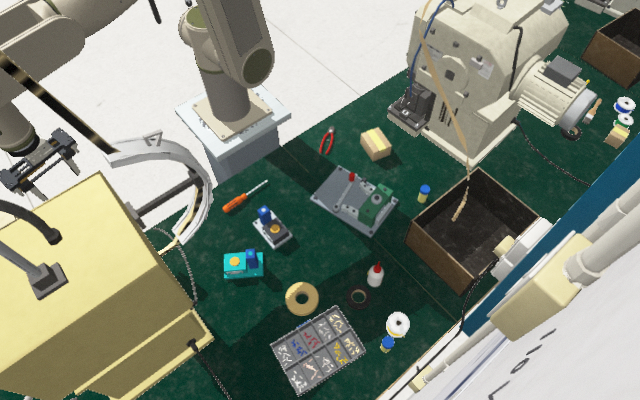

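The top view shows the stand at about (290,185), turned slightly. The applicator is at (384,210) with its post near the robot, and the turquoise decoy is at (430,195). The scene view also shows the cutters (327,140) and driver (245,197). I'll zoom in to measure.

Run:
```python
from h import *
a=cv2.imread('pics/top0.png');b=cv2.imread('pics/scene0.png')
cv2.imwrite('pics/topz.png',cv2.resize(a[130:250,240:440],None,fx=4,fy=4,interpolation=cv2.INTER_CUBIC))
cv2.imwrite('pics/scz.png',cv2.resize(b[120:270,210:410],None,fx=4,fy=4,interpolation=cv2.INTER_CUBIC))
c=shot('top');d=shot('scene')
print(px2w(c,[[300,252],[200,252],[384,252]],0.),w2px(d,[[.1325,-.585,.243]]),w2px(c,[[.1325,-.585,.243]]))
print(px2w(d,[[327,140],[230,210],[267,182]],0.))
for n,c in(('t',c),('s',d)): print(n,-np.array(c['R']).T@c['t'])
```

```text
[[ 0.38680553  0.05147196  0.        ]
 [ 0.38904041  0.32643466  0.        ]
 [ 0.38510225 -0.18091467  0.        ]] [[ 56.41734641 180.40796212]] [[603.26243333 367.01305853]]
[[ 0.33126212  0.17599476  0.        ]
 [ 0.35338679 -0.23613121  0.        ]
 [ 0.3415187  -0.08571848  0.        ]]
t [0.31784937 0.00305177 1.13551174]
s [ 1.06606286 -0.43780431  1.15069018]
```

View pics/topz.png

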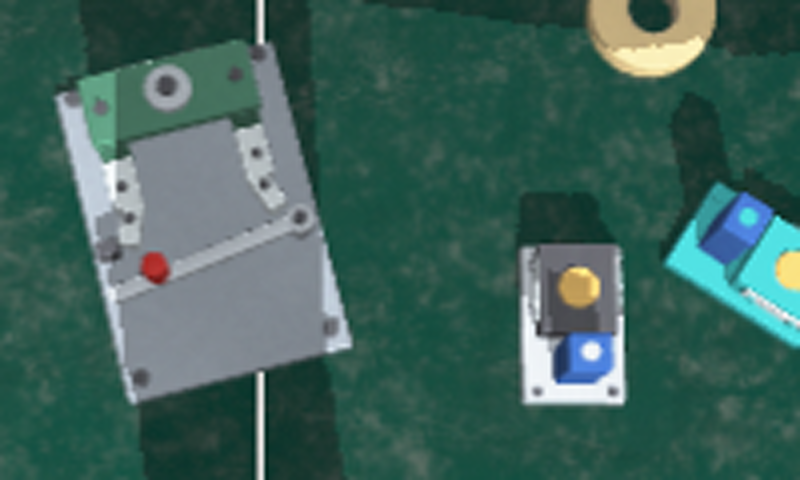

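View pics/scz.png

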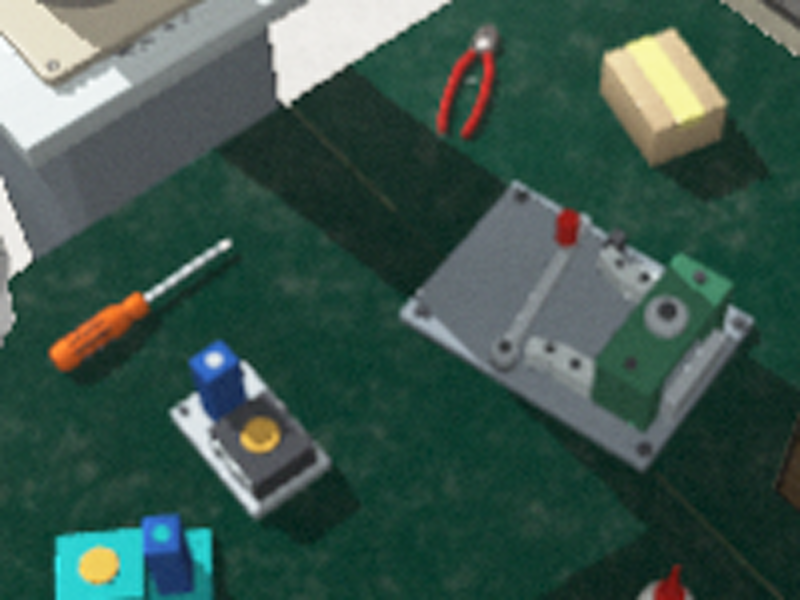

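The crops give clear bed, foot and lever corners in both views. Bed corners in the top crop are (135,402), (350,347), (268,45) and (57,95), and the knob is at (155,266). I'll fit the poses to these.

```bash
cat > fit.py <<'E'
from h import *
from scipy.optimize import least_squares as LS
A=shot('top');B=shot('scene')
T=lambda L:np.array(L)/4+[240,130]-.375
S=lambda L:np.array(L)/4+[210,120]-.375
def tf(p,P):
    c,s=np.cos(p[2]),np.sin(p[2]);P=np.array(P,float)
    return np.c_[p[0]+c*P[:,0]-s*P[:,1],p[1]+s*P[:,0]+c*P[:,1],P[:,2]]
def fit(P,t,s,p0):
    P=np.array(P)/1000
    f=lambda p:np.r_[w2px(A,tf(p,P))-T(t),w2px(B,tf(p,P))-S(s)].ravel()
    r=LS(f,p0,loss='soft_l1');print(np.round(r.x,4));print(np.round(f(r.x).reshape(-1,2),1).tolist());return r.x
st=fit([[-130,80,12],[-130,-80,12],[100,-80,12],[100,80,12],[60,0,92],[-37,-66,30]],
 [[135,400],[350,346],[268,45],[57,95],[167,87],[299,217]],
 [[517,183],[402,309],[645,460],[750,318],[667,312],[504,345]],[.5,.05,.2])
ap=fit([[-55,35,14],[-55,-35,14],[55,-35,14],[55,35,14],[-30,0,85]],
 [[523,404],[626,403],[620,246],[521,246],[592,352]],
 [[247,362],[172,410],[258,512],[328,458],[214,350]],[.48,-.18,0])
k=[px2w(A,T([[155,266]]),.071)[0],px2w(B,S([[568,215]]),.071)[0]]
h=tf(st,[[-.037,-.066,.023]])[0]
for q in k:
    d=q-h;print('knob',q,np.hypot(*d[:2]),np.arctan2(d[1],d[0])-st[2]-np.pi/2)
E
python3 fit.py
```

```text
[0.5897 0.0845 0.2482]
[[-2.1, 1.5], [0.3, 0.5], [0.3, -0.8], [-1.2, 0.1], [-0.6, -0.1], [-0.3, 0.9], [-0.6, -0.4], [-1.4, 1.5], [-0.3, 2.5], [1.3, 0.8], [0.0, -0.1], [0.1, 1.5]]
[ 0.498  -0.1778 -0.0073]
[[-0.3, -0.0], [-0.7, 0.2], [-0.6, 0.5], [-0.7, 0.5], [-0.9, 0.3], [-0.6, 0.1], [-0.8, 0.8], [-1.1, 0.9], [0.6, 0.9], [0.0, 3.1]]
knob [0.5303764  0.10614776 0.071     ] 0.10266192430381126 0.14805152883955963
knob [0.52687139 0.11149735 0.071     ] 0.10895611854699805 0.15877521939707484
```

```bash
cat > plan.py <<'E'
from h import *
def rows(wps,vmax=5.0,wmax=.17,start=None):
    """wps: list of (x,y,z,psi); prints rounded rows from commanded/measured pose"""
    if start is None:
        s=robot.read_state();R=cv2.Rodrigues(s['orientation'])[0]
        start=(*s['tool_pos'],np.arctan2(R[1,0],R[0,0]))
    p=np.array(start,float);D=[];W=[]
    for w in wps:
        w=np.array(w,float);w[3]=p[3]+(w[3]-p[3]+np.pi)%(2*np.pi)-np.pi
        n=int(max(np.ceil(np.linalg.norm(w[:3]-p[:3])*100/vmax),np.ceil(abs(w[3]-p[3])/wmax),1))
        a=p.copy()
        for i in range(n):
            g=a+(w-a)*(i+1)/n; d=(g-p)*[100,100,100,1]
            c,s=np.cos(p[3]),np.sin(p[3])
            r=np.round([c*d[0]+s*d[1],s*d[0]-c*d[1],-d[2]],2);t=round(-d[3],3)
            D.append((r+0.).tolist());W.append(t)
            p=p+np.array([c*r[0]+s*r[1],s*r[0]-c*r[1],-r[2],-100*t])/100
    for i in range(0,len(D),8): print('"delta_pos":',D[i:i+8],'"twist":',W[i:i+8])
    print('end',np.round(p,4).tolist())
def lever(st,th,z,r=.105,psi_off=0):
    a=st[2]+np.pi/2+th
    hx=st[0]+np.cos(st[2])*-.037+np.sin(st[2])*.066;hy=st[1]+np.sin(st[2])*-.037-np.cos(st[2])*.066
    return (hx+r*np.cos(a),hy+r*np.sin(a),z,a+psi_off)
def instand(st,x,y,z,psi=np.pi):
    c,s=np.cos(st[2]),np.sin(st[2])
    return (st[0]+c*x-s*y,st[1]+s*x+c*y,z,st[2]+psi)
E
python3 - <<'E'
from h import *
from plan import *
A=shot('top');B=shot('scene')
for h in np.arange(0,.6,.1): print(h,px2w(A,[[455,222]],h)[0][:2].round(3),px2w(B,[[209,190]],h)[0][:2].round(3))
st=[.5897,.0845,.2482]
k=lever(st,.152,.09+.0);print(k)
s=robot.read_state()['tool_pos']
rows([(s[0],s[1],.40,.2226),(k[0],k[1],.35,k[3]),(k[0],k[1],.11,k[3])])
E
```

```text
0.0 [ 0.467 -0.384] [ 0.247 -0.248]
0.1 [ 0.454 -0.35 ] [ 0.318 -0.264]
0.2 [ 0.441 -0.315] [ 0.389 -0.281]
0.30000000000000004 [ 0.428 -0.281] [ 0.46  -0.297]
0.4 [ 0.415 -0.247] [ 0.532 -0.314]
0.5 [ 0.402 -0.213] [ 0.603 -0.33 ]
(np.float64(0.5291390820979702), np.float64(0.10813631470905047), 0.09, 1.9709963267948964)
"delta_pos": [[0.0, 0.0, -3.91], [0.0, 0.0, -3.91], [0.0, 0.0, -3.92], [0.0, 0.0, -3.91], [3.18, -3.46, 0.29], [3.51, -3.12, 0.3], [3.82, -2.74, 0.29], [4.08, -2.33, 0.3]] "twist": [np.float64(0.0), np.float64(0.0), np.float64(0.0), np.float64(0.0), np.float64(-0.103), np.float64(-0.103), np.float64(-0.103), np.float64(-0.102)]
"delta_pos": [[4.29, -1.9, 0.29], [4.47, -1.46, 0.3], [4.59, -0.98, 0.29], [4.67, -0.51, 0.29], [4.7, -0.03, 0.3], [4.68, 0.46, 0.29], [4.6, 0.93, 0.3], [4.48, 1.4, 0.29]] "twist": [np.float64(-0.103), np.float64(-0.103), np.float64(-0.103), np.float64(-0.103), np.float64(-0.103), np.float64(-0.102), np.float64(-0.103), np.float64(-0.103)]
"delta_pos": [[4.32, 1.86, 0.29], [4.1, 2.28, 0.3], [3.85, 2.7, 0.29], [3.55, 3.08, 0.3], [3.22, 3.43, 0.29], [0.0, 0.0, 4.8], [0.0, 0.0, 4.8], [0.0, 0.0, 4.8]] "twist": [np.float64(-0.103), np.float64(-0.103), np.float64(-0.103), np.float64(-0.102), np.float64(-0.103), np.float64(-0.0), np.float64(-0.0), np.float64(-0.0)]
"delta_pos": [[0.0, 0.0, 4.8], [0.0, -0.01, 4.8]] "twist": [np.float64(-0.0), np.float64(-0.0)]
end [0.5291, 0.1082, 0.11, 1.9708]
```

Call:
{"name": "apply_moves", "arguments": {"delta_pos": [[0,0,-3.5],[0,0,-3.5],[0,0,-3.5],[0,0,-3.5],[3.18,-3.46,0],[3.51,-3.12,0]], "twist": [0,0,0,0,-0.103,-0.103], "gripper": 4.0, "squeeze": 10}}

```text
t: 1.15
tool_pos: [0.1795, -0.5031, 0.384]
orientation: [3.068, 0.672, 0.0]
force: [-0.6, 1.1, -0.6]
opening: 0.0412
gripper_force: 0.0
```

Call:
{"name": "apply_moves", "arguments": {"delta_pos": [[3.82,-2.74,0],[4.08,-2.33,0],[4.29,-1.9,0],[4.47,-1.46,0],[4.59,-0.98,0],[4.67,-0.51,0],[4.7,-0.03,0],[4.68,0.46,0]], "twist": [-0.103,-0.103,-0.103,-0.103,-0.103,-0.103,-0.103,-0.103]}}

```text
t: 2.15
tool_pos: [0.3661, -0.1758, 0.3839]
orientation: [2.542, 1.845, 0.001]
force: [0.8, -0.6, 0.1]
opening: 0.0401
gripper_force: 0.0
```

Run:
```python
from plan import *
k=lever([.5897,.0845,.2482],.152,.2)
rows([k])
print(robot.read_state()['q'].round(2),robot.read_state()['force'])
```

```text
"delta_pos": [[4.01, 0.84, 2.3], [3.91, 1.19, 2.3], [3.79, 1.54, 2.3], [3.64, 1.87, 2.29], [3.46, 2.19, 2.3], [3.25, 2.48, 2.3], [3.02, 2.77, 2.3], [2.75, 3.03, 2.3]] "twist": [np.float64(-0.089), np.float64(-0.09), np.float64(-0.089), np.float64(-0.089), np.float64(-0.09), np.float64(-0.089), np.float64(-0.09), np.float64(-0.089)]
end [0.5292, 0.1081, 0.2, 1.971]
[-0.57 -0.41  1.73  0.    1.83 -0.26] [ 0.75347446 -0.60563405  0.12222962]
```

Call:
{"name": "apply_moves", "arguments": {"delta_pos": [[4.01,0.84,2.3],[3.91,1.19,2.3],[3.79,1.54,2.3],[3.64,1.87,2.3],[3.46,2.19,2.3],[3.25,2.48,2.3],[3.02,2.77,2.3],[2.75,3.03,2.3]], "twist": [-0.089,-0.09,-0.089,-0.089,-0.09,-0.089,-0.09,-0.089]}}

```text
t: 3.15
tool_pos: [0.5302, 0.1075, 0.1991]
orientation: [1.735, 2.618, 0.001]
force: [0.1, 0.3, 0.2]
opening: 0.0401
gripper_force: 0.0
```

Run:
```python
from plan import *
A=shot('top');B=shot('scene')
k=lever([.5897,.0845,.2482],.152,.065)
rows([k])
a=cv2.resize(A['frame'][130:250,230:430,::-1],None,fx=4,fy=4,interpolation=cv2.INTER_CUBIC)
b=cv2.resize(B['frame'][120:270,260:410,::-1],None,fx=3,fy=3,interpolation=cv2.INTER_CUBIC)
cv2.imwrite('pics/s1.png',cv2.resize(B['frame'][120:270,260:420,::-1],None,fx=4,fy=4,interpolation=cv2.INTER_CUBIC))
```

```text
"delta_pos": [[-0.03, 0.0, 4.37], [-0.03, 0.0, 4.36], [-0.03, 0.0, 4.37]] "twist": [np.float64(0.001), np.float64(0.0), np.float64(0.001)]
end [0.5291, 0.1081, 0.065, 1.9709]
```

View pics/s1.png

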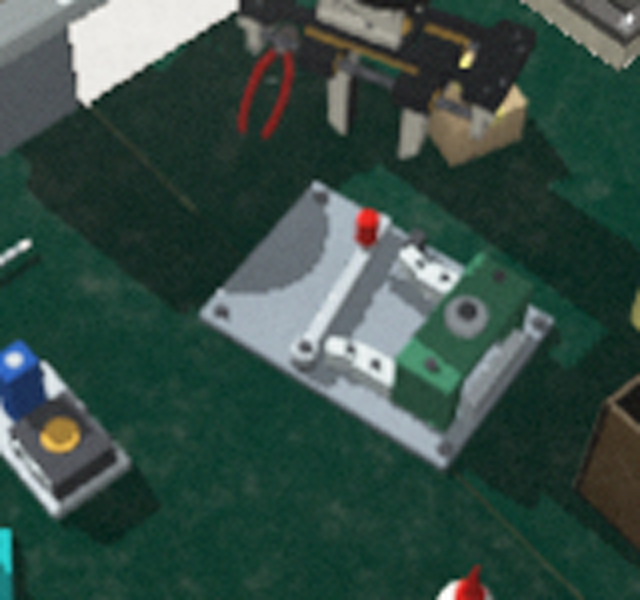

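The gripper is above the knob. The fingers are at about (340,130) and (412,155), and the knob is at (367,225) with both sides clear, so I'll descend astride it.

Call:
{"name": "apply_moves", "arguments": {"delta_pos": [[0,0,4.0],[0,0,4.0],[0,0,3.0],[0,0,1.9],[0,0,0],[0,0,0]], "twist": [0,0,0,0,0,0]}}

```text
t: 4.0
tool_pos: [0.5307, 0.1062, 0.0722]
orientation: [1.739, 2.614, 0.002]
force: [0.3, 0.6, 0.7]
opening: 0.0401
gripper_force: 0.0
```

Call:
{"name": "apply_moves", "arguments": {"delta_pos": [[0,0,0],[0,0,0],[0,0,0],[0,0,0]], "twist": [0,0,0,0], "gripper": 1.0, "squeeze": 4}}

```text
t: 4.5
tool_pos: [0.5301, 0.1063, 0.0713]
orientation: [1.739, 2.615, 0.001]
force: [0.0, 0.6, 3.8]
opening: 0.018
gripper_force: 4.0
```

Run:
```python
from plan import *
st=[.5897,.0845,.2482]
s=robot.read_state();R=cv2.Rodrigues(s['orientation'])[0];psi=np.arctan2(R[1,0],R[0,0])
h=np.array(lever(st,0,0,r=0)[:2]);d=s['tool_pos'][:2]-h
print(psi,np.hypot(*d),np.arctan2(d[1],d[0])-st[2]-np.pi/2)
rows([lever(st,t,.071) for t in np.linspace(.152,1.68,13)[1:]])
```

```text
1.9678711924065777 0.10292432108702416 0.15058255958357147
"delta_pos": [[0.12, -1.35, 0.03], [-0.09, -1.33, 0.0], [-0.08, -1.34, 0.0], [-0.09, -1.33, 0.0], [-0.08, -1.33, 0.0], [-0.09, -1.34, 0.0], [-0.08, -1.33, 0.0], [-0.09, -1.33, 0.0]] "twist": [np.float64(-0.13), np.float64(-0.128), np.float64(-0.127), np.float64(-0.127), np.float64(-0.128), np.float64(-0.127), np.float64(-0.127), np.float64(-0.128)]
"delta_pos": [[-0.08, -1.34, 0.0], [-0.09, -1.33, 0.0], [-0.09, -1.33, 0.0], [-0.08, -1.34, 0.0]] "twist": [np.float64(-0.127), np.float64(-0.127), np.float64(-0.128), np.float64(-0.127)]
end [0.4717, -0.0253, 0.071, 3.4989]
```

Call:
{"name": "apply_moves", "arguments": {"delta_pos": [[-0.05,-1.33,0],[-0.08,-1.33,0],[-0.08,-1.33,0]], "twist": [-0.128,-0.128,-0.128], "squeeze": 12}}

```text
t: 4.88
tool_pos: [0.4972, 0.0839, 0.0714]
orientation: [1.201, 2.9, 0.001]
force: [5.8, -4.4, -0.1]
opening: 0.0174
gripper_force: 12.0
```

Call:
{"name": "apply_moves", "arguments": {"delta_pos": [[-0.08,-1.33,0],[-0.09,-1.33,0],[-0.08,-1.33,0],[-0.09,-1.33,0],[-0.08,-1.33,0]], "twist": [-0.127,-0.127,-0.128,-0.127,-0.128]}}

```text
t: 5.5
tool_pos: [0.4686, 0.0254, 0.0714]
orientation: [0.233, 3.128, -0.0]
force: [12.4, -0.8, -8.2]
opening: 0.0173
gripper_force: 12.0
```

Call:
{"name": "apply_moves", "arguments": {"delta_pos": [[-0.09,-1.33,0],[-0.08,-1.33,0],[-0.09,-1.33,0],[-0.08,-1.33,0],[0,0,0]], "twist": [-0.127,-0.127,-0.128,-0.127,0]}}

```text
t: 6.12
tool_pos: [0.4747, -0.0265, 0.0715]
orientation: [-0.557, 3.086, -0.0]
force: [10.4, 4.1, -5.3]
opening: 0.018
gripper_force: 12.0
```

Run:
```python
from plan import *
st=[.5897,.0845,.2482]
h=np.array(lever(st,0,0,r=0)[:2])
for p in ([.5301,.1063],[.4972,.0839],[.4686,.0254],robot.read_state()['tool_pos'][:2]):
    d=np.array(p)-h;print(np.hypot(*d),np.arctan2(d[1],d[0])-st[2]-np.pi/2)
```

```text
0.10293454878836919 0.15035277531267655
0.10275305039846058 0.5398162044191035
0.10240429334055644 1.1857800022062577
0.10261949093789063 -4.581963400484479
```

Call:
{"name": "apply_moves", "arguments": {"delta_pos": [[0,0,0],[0,0,0],[0,0,0],[0,0,-4],[0,0,-5]], "twist": [0,0,0,0,0], "gripper": 5.5}}

```text
t: 6.75
tool_pos: [0.4704, -0.0262, 0.1602]
orientation: [0.556, -3.088, -0.002]
force: [-0.0, -0.1, 0.3]
opening: 0.0546
gripper_force: 0.0
```

Run:
```python
from plan import *
rows([(.468,-.1785,.16,np.pi-.007)])
c=shot('top')
cv2.imwrite('pics/t2.png',cv2.resize(c['frame'][130:250,240:440,::-1],None,fx=4,fy=4,interpolation=cv2.INTER_CUBIC))
```

```text
"delta_pos": [[1.38, -3.55, 0.01], [1.06, -3.66, 0.0], [0.72, -3.74, 0.01], [0.38, -3.79, 0.0]] "twist": [np.float64(0.091), np.float64(0.091), np.float64(0.09), np.float64(0.091)]
end [0.468, -0.1785, 0.16, -3.1483]
```

View pics/t2.png

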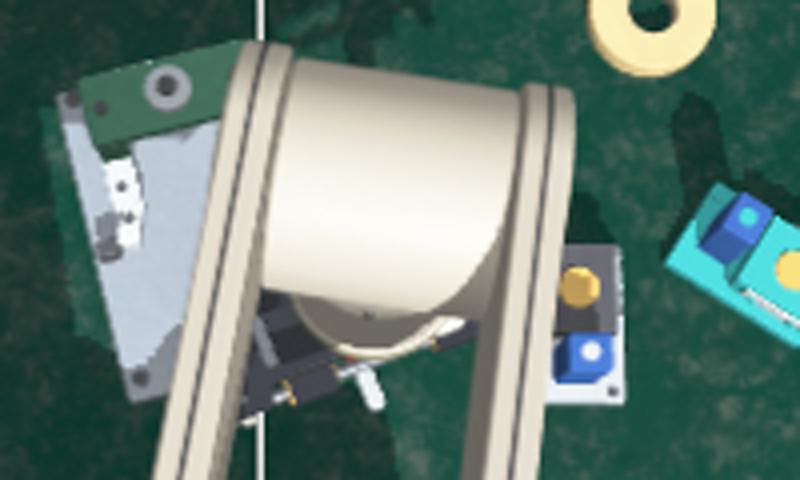

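The lever is clear, with its bar at about (260,330) pointing at the robot. Next I'll go to the blue post.

Call:
{"name": "apply_moves", "arguments": {"delta_pos": [[1.38,-3.55,0],[1.06,-3.66,0],[0.72,-3.74,0],[0.38,-3.79,0],[0,0,0],[0,0,4],[0,0,4],[0,0,2]], "twist": [0.091,0.091,0.09,0.091,0,0,0,0]}}

```text
t: 7.8
tool_pos: [0.4679, -0.1769, 0.0579]
orientation: [-0.008, -3.138, -0.003]
force: [-0.1, -0.3, 1.1]
opening: 0.0547
gripper_force: 0.0
```

Call:
{"name": "apply_moves", "arguments": {"delta_pos": [[0,0,0],[0,0,0],[0,0,0],[0,0,0]], "twist": [0,0,0,0], "gripper": 2.0, "squeeze": 25}}

```text
t: 8.3
tool_pos: [0.4705, -0.1788, 0.0621]
orientation: [0.01, 3.139, -0.001]
force: [-1.1, 3.5, 6.8]
opening: 0.0297
gripper_force: 25.0
```

Run:
```python
from plan import *
s=robot.read_state();print(s['tool_pos'],s['force'],s['orientation'])
shot('top');s=robot.read_state();print(s['tool_pos'],s['force'],s['orientation'])
st=[.5897,.0845,.2482]
p=s['tool_pos']
rows([(p[0],p[1],.165,np.pi-.007),instand(st,-.115,0,.165),instand(st,-.115,0,.09)])
```

```text
[ 0.4704797  -0.17875764  0.06212306] [-1.12834978  3.49707463  6.8147554 ] [ 1.02121050e-02  3.13945653e+00 -5.77539069e-04]
[ 0.47048481 -0.17876548  0.06214086] [-1.73674124  2.79611635  6.90593157] [ 1.02464607e-02  3.13945030e+00 -5.39789783e-04]
"delta_pos": [[0.0, 0.0, -3.43], [0.0, 0.0, -3.43], [0.0, 0.0, -3.43], [-0.12, 4.7, 0.0], [-0.37, 4.69, 0.0], [-0.6, 4.66, 0.0], [-0.84, 4.63, 0.0], [-1.07, 4.58, 0.0]] "twist": [np.float64(0.0), np.float64(0.0), np.float64(0.0), np.float64(-0.051), np.float64(-0.051), np.float64(-0.051), np.float64(-0.051), np.float64(-0.051)]
"delta_pos": [[0.0, 0.0, 3.75], [0.0, 0.0, 3.75]] "twist": [np.float64(0.0), np.float64(0.0)]
end [0.4782, 0.0562, 0.09, 3.3901]
```

Call:
{"name": "apply_moves", "arguments": {"delta_pos": [[0,0,-2.5],[0,0,-4],[0,0,-4],[0,0,0]], "twist": [0,0,0,0]}}

```text
t: 8.85
tool_pos: [0.4716, -0.1799, 0.1694]
orientation: [0.011, 3.135, -0.005]
force: [1.0, 0.0, -3.1]
opening: 0.0298
gripper_force: 24.9
```

Call:
{"name": "apply_moves", "arguments": {"delta_pos": [[-0.12,4.7,0.0],[-0.37,4.69,0.0],[-0.6,4.66,0.0],[-0.84,4.63,0.0],[-1.07,4.58,0.0],[0,0,0],[0,0,0],[0,0,3.75]], "twist": [-0.051,-0.051,-0.051,-0.051,-0.051,0,0,0]}}

```text
t: 9.85
tool_pos: [0.4798, 0.0551, 0.1301]
orientation: [-0.386, 3.112, -0.002]
force: [0.8, 0.5, -3.8]
opening: 0.0298
gripper_force: 25.0
```

Run:
```python
from plan import *
c=shot('top');d=shot('scene')
s=robot.read_state();print(s['tool_pos'],s['force'],s['orientation'],s['opening'],s['gripper_force'])
a=cv2.resize(c['frame'][130:250,250:350,::-1],None,fx=4,fy=4,interpolation=cv2.INTER_CUBIC)
b=cv2.resize(d['frame'][140:260,290:400,::-1],None,fx=4,fy=4,interpolation=cv2.INTER_CUBIC)[:480,:400]
cv2.imwrite('pics/s3.png',np.hstack([a,b]))
```

```text
[0.47391776 0.05494015 0.12358206] [-1.31582563 -1.00702401 -4.02122798] [ 3.84753565e-01 -3.10990485e+00 -8.21660825e-04] 0.030002805986088236 24.99112755060196
```

View pics/s3.png

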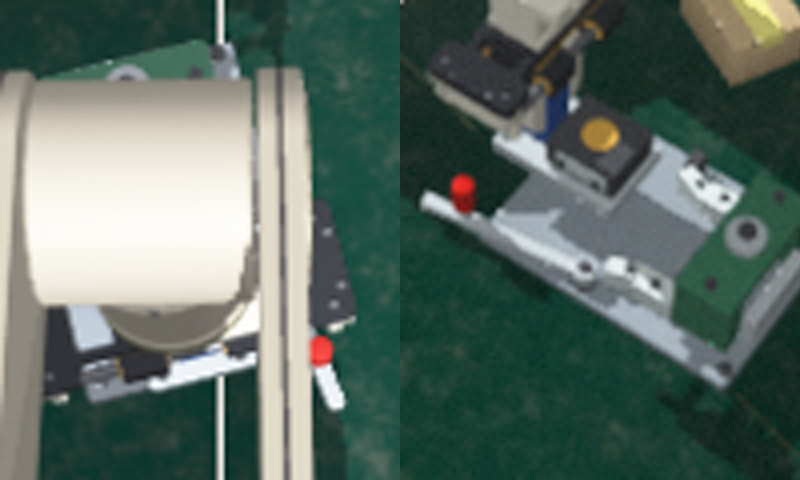

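The applicator hangs level over the front of the bed with its low body facing the bridge. In the scene half, the disc is at (600,135), the foot's front edge runs (603,210)-(658,170), the nut is at (745,233) and the hinge at (587,268). I'll check the lateral alignment in this view.

Run:
```python
from plan import *
d=shot('scene');s=robot.read_state();p=s['tool_pos'];R=cv2.Rodrigues(s['orientation'])[0]
st=[.5897,.0845,.2482];c,sn=np.cos(st[2]),np.sin(st[2])
M=np.array([[c,sn],[-sn,c]])
S=lambda L:(np.array(L)-[400,0])/4+[290,140]-.375
dz=p[2]-.0621
for n,uv,z in(('disc',[600,135],.045+dz),('footR',[603,210],.014+dz),('footL',[658,170],.014+dz),('nut 60,0',[745,233],.092),('hinge -37,-66',[587,268],.030),('bedBR 100,-80',[727,383],.012)):
    print(n,(M@(px2w(d,S([uv]),z)[0][:2]-st[:2])*1000).round(1))
print('tcp',(M@(p[:2]-st[:2])*1000).round(1),p,np.arctan2(R[1,0],R[0,0])-np.pi-st[2]+2*np.pi)
rows([instand(st,-.105,0,.0765)])
```

```text
disc [-69.6  -2.5]
footR [-40.6 -38.5]
footL [-27.6  15.3]
nut 60,0 [59.5 -2. ]
hinge -37,-66 [-36.9 -62.8]
bedBR 100,-80 [ 98.8 -73.8]
tcp [-118.5   -0.4] [0.47494021 0.05504851 0.12561693] -0.0019918343590203946
"delta_pos": [[-0.67, 0.02, 2.46], [-0.68, 0.02, 2.45]] "twist": [np.float64(-0.001), np.float64(-0.001)]
end [0.4879, 0.0587, 0.0765, -2.8934]
```

Call:
{"name": "apply_moves", "arguments": {"delta_pos": [[-0.67,0.02,2.4],[-0.68,0.02,2.4],[0,0,0],[0,0,0]], "twist": [-0.001,-0.001,0,0]}}

```text
t: 10.5
tool_pos: [0.4909, 0.0595, 0.0816]
orientation: [-0.391, 3.116, -0.0]
force: [-0.9, 1.5, -3.8]
opening: 0.0299
gripper_force: 25.0
```

```bash
cat > st.py <<'E'
from plan import *
st=[.5897,.0845,.2482];c,sn=np.cos(st[2]),np.sin(st[2])
M=np.array([[c,sn],[-sn,c]])
def now():
    s=robot.read_state();p=s['tool_pos'];R=cv2.Rodrigues(s['orientation'])[0]
    print('stand mm',(M@(p[:2]-st[:2])*1000).round(1),'z',p[2].round(4),'yaw',round(float((np.arctan2(R[1,0],R[0,0])-st[2])%(2*np.pi)-np.pi),4),'F stand',(M@s['force'][:2]).round(1),s['force'][2].round(1),'T',s['wrist_torque'].round(2),'t',s['t'],'op',round(s['opening'],4), 'tilt',R[:,2].round(4))
if __name__=='__main__': now()
E
python3 st.py
```

```text
stand mm [-1.019e+02  1.000e-01] z 0.0816 yaw 0.0013 F stand [-0.5  1.6] -3.8 T [ 0.07 -0.08  0.01] t 10.5 op 0.0299 tilt [ 1.2e-03 -1.0e-04 -1.0e+00]
```

Call:
{"name": "apply_moves", "arguments": {"delta_pos": [[0,0,0.6],[0,0,0],[0,0,0]], "twist": [0,0,0]}}

```text
t: 10.88
tool_pos: [0.4903, 0.06, 0.0745]
orientation: [-0.392, 3.117, -0.0]
force: [0.4, 0.0, -4.0]
opening: 0.0298
gripper_force: 25.0
```

```bash
python3 st.py
```

```text
stand mm [-102.4    0.6] z 0.0745 yaw 0.002 F stand [ 0.4 -0.1] -4.0 T [ 0.02 -0.03 -0.02] t 10.875 op 0.0298 tilt [ 3.e-04 -0.e+00 -1.e+00]
```

Call:
{"name": "apply_moves", "arguments": {"delta_pos": [[0,-0.05,0.1],[-1.3,0,0],[-1.3,0,0],[-1.3,0,0],[-1.3,0,0],[0,0,0]], "twist": [0,0,0,0,0,0]}}

```text
t: 11.62
tool_pos: [0.5425, 0.0727, 0.0741]
orientation: [-0.392, 3.114, -0.0]
force: [3.2, -0.3, 1.4]
opening: 0.0295
gripper_force: 25.0
```

```bash
python3 st.py
```

```text
stand mm [-48.6   0.1] z 0.0741 yaw 0.0021 F stand [ 3.1 -1.1] 1.4 T [ 0.22 -0.55 -0.01] t 11.625 op 0.0295 tilt [ 3.e-03  3.e-04 -1.e+00]
```

Call:
{"name": "apply_moves", "arguments": {"delta_pos": [[-1.0,0,0],[-1.0,0,0],[-1.0,0,0],[-1.0,0,0],[0,0,0]], "twist": [0,0,0,0,0]}}

```text
t: 12.25
tool_pos: [0.5805, 0.0823, 0.074]
orientation: [-0.392, 3.115, -0.0]
force: [1.2, 0.2, 3.9]
opening: 0.03
gripper_force: 25.0
```

```bash
python3 st.py
```

```text
stand mm [-9.5  0.1] z 0.074 yaw 0.002 F stand [ 1.2 -0.1] 3.9 T [ 0.06 -0.2   0.03] t 12.25 op 0.03 tilt [ 2.e-03  1.e-04 -1.e+00]
```

Call:
{"name": "apply_moves", "arguments": {"delta_pos": [[-0.4,0,0],[-0.4,0,0],[-0.3,0,0],[0,0,0]], "twist": [0,0,0,0]}}

```text
t: 12.75
tool_pos: [0.5896, 0.0847, 0.074]
orientation: [0.392, -3.116, 0.001]
force: [-8.0, -2.2, 10.5]
opening: 0.0301
gripper_force: 25.0
```

```bash
python3 st.py
```

```text
stand mm [-0.   0.2] z 0.074 yaw 0.002 F stand [-8.3 -0.1] 10.5 T [-0.17  0.71 -0.01] t 12.75 op 0.0301 tilt [-7.e-04 -4.e-04 -1.e+00]
```

Call:
{"name": "apply_moves", "arguments": {"delta_pos": [[-0.2,0,0],[0,0,0],[0,0,0]], "twist": [0,0,0]}}

```text
t: 13.12
tool_pos: [0.5913, 0.0851, 0.0739]
orientation: [0.392, -3.116, 0.001]
force: [-8.4, -1.9, 11.1]
opening: 0.0297
gripper_force: 25.0
```

```bash
python3 st.py
```

```text
stand mm [1.7 0.2] z 0.0739 yaw 0.002 F stand [-8.7  0.2] 11.1 T [-0.12  0.87 -0.04] t 13.125 op 0.0297 tilt [-1.e-03 -5.e-04 -1.e+00]
```

Call:
{"name": "apply_moves", "arguments": {"delta_pos": [[-0.2,0,-0.05],[0,0,0],[-0.2,0,0],[0,0,0]], "twist": [0,0,0,0]}}

```text
t: 13.62
tool_pos: [0.5934, 0.0859, 0.0739]
orientation: [0.391, -3.112, 0.001]
force: [-16.9, -3.6, 16.3]
opening: 0.0299
gripper_force: 25.0
```

```bash
python3 st.py
```

```text
stand mm [3.9 0.4] z 0.0739 yaw 0.002 F stand [-17.3   0.7] 16.3 T [-0.49  2.22 -0.03] t 13.625 op 0.0299 tilt [-0.0053 -0.0011 -1.    ]
```

Call:
{"name": "apply_moves", "arguments": {"delta_pos": [[-0.2,0,-0.05],[0,0,0],[0,0,0]], "twist": [0,0,0]}}

```text
t: 14.0
tool_pos: [0.5939, 0.086, 0.0739]
orientation: [0.391, -3.109, 0.001]
force: [-23.7, -5.5, 18.1]
opening: 0.0297
gripper_force: 25.0
```

```bash
python3 st.py;python3 - <<'E'
from h import *
d=shot('scene')
cv2.imwrite('pics/s4.png',cv2.resize(d['frame'][150:250,290:410,::-1],None,fx=5,fy=5,interpolation=cv2.INTER_CUBIC))
E
```

```text
stand mm [4.5 0.5] z 0.0739 yaw 0.002 F stand [-24.3   0.5] 18.1 T [-0.76  3.09 -0.  ] t 14.0 op 0.0297 tilt [-0.0083 -0.0017 -1.    ]
```

View pics/s4.png

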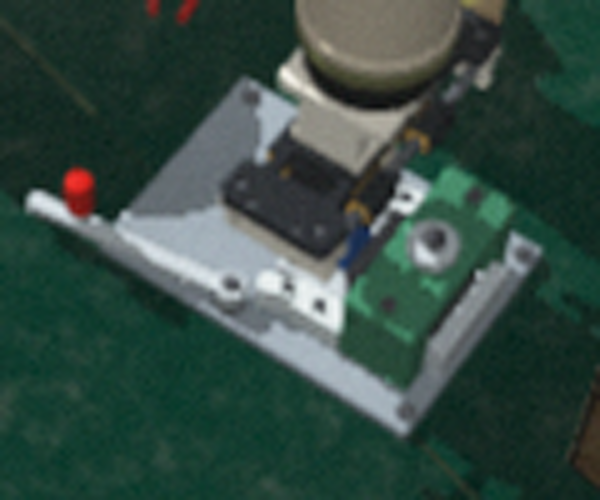

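The applicator is under the bridge, with the blue post just in front at (355,245). Motion stalled while the push force rose to 24 N, so it is home. I'll release, rise, and go to the open lever's knob at (78,190).

Call:
{"name": "apply_moves", "arguments": {"delta_pos": [[0,0,0],[0,0,0],[0,0,0],[0,0,0],[0,0,-3],[0,0,-4],[0,0,-3],[0,0,0]], "twist": [0,0,0,0,0,0,0,0], "gripper": 4.8}}

```text
t: 15.05
tool_pos: [0.6, 0.0871, 0.1776]
orientation: [-0.391, 3.111, -0.001]
force: [-0.7, -0.9, 0.5]
opening: 0.048
gripper_force: 0.0
```

Run:
```python
from st import *
now()
k=lever(st,1.69,.17,r=.1035)
rows([k])
```

```text
stand mm [10.7  0. ] z 0.1776 yaw 0.0021 F stand [-0.9 -0.7] 0.5 T [ 0.09 -0.22 -0.02] t 15.05 op 0.048 tilt [ 6.1e-03  4.0e-04 -1.0e+00]
"delta_pos": [[3.76, -1.95, 0.19], [3.82, -1.84, 0.19], [3.88, -1.73, 0.19], [3.92, -1.61, 0.19]] "twist": [np.float64(-0.029), np.float64(-0.03), np.float64(-0.029), np.float64(-0.029)]
end [0.4734, -0.0258, 0.17, -2.7743]
```

Call:
{"name": "apply_moves", "arguments": {"delta_pos": [[3.72,-1.95,0],[3.78,-1.85,0],[3.84,-1.75,0],[3.88,-1.63,0],[0,0,0],[0,0,0]], "twist": [-0.029,-0.03,-0.029,-0.029,0,0]}}

```text
t: 15.8
tool_pos: [0.473, -0.0257, 0.1734]
orientation: [0.572, -3.089, -0.001]
force: [-0.6, 0.0, 0.3]
opening: 0.0482
gripper_force: 0.0
```

Run:
```python
from st import *
now()
d=shot('scene');c=shot('top')
a=cv2.resize(d['frame'][150:250,290:410,::-1],None,fx=5,fy=5,interpolation=cv2.INTER_CUBIC)
cv2.imwrite('pics/s5.png',a)
rows([lever(st,1.69,.072,r=.1035)],vmax=4)
```

```text
stand mm [-140.2  -78.2] z 0.1734 yaw 0.1182 F stand [-0.5  0.2] 0.3 T [ 0.04 -0.19  0.02] t 15.8 op 0.0482 tilt [-4.e-04  4.e-04 -1.e+00]
"delta_pos": [[0.0, -0.01, 3.39], [0.01, -0.01, 3.39], [0.0, -0.02, 3.39]] "twist": [np.float64(0.0), np.float64(0.0), np.float64(0.0)]
end [0.4735, -0.0258, 0.072, -2.774]
```

View pics/s5.png

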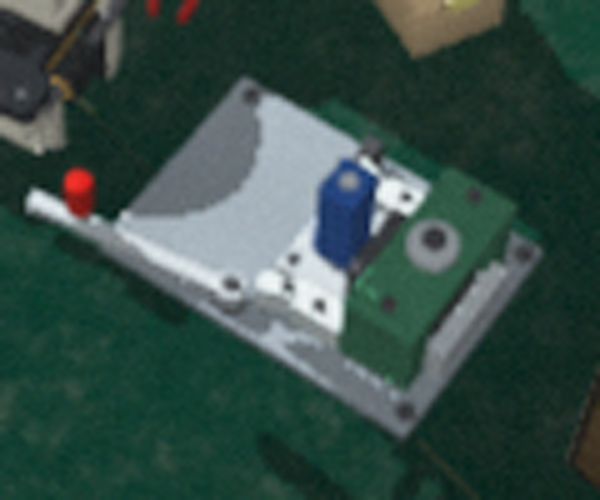

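The applicator is seated under the bridge and upright, with its post top at (348,180) and the nut at (434,240). I'll check its depth from the pixels and lower onto the knob.

Run:
```python
from st import *
d=shot('scene')
for uv,z in(([348,180],.098),([434,240],.092),([230,285],.03)):
    print((M@(px2w(d,[np.array(uv)/5+[290,150]-.4],z)[0][:2]-st[:2])*1000).round(1))
```

```text
[-1.7  1.6]
[60.2 -0.3]
[-38.8 -64.1]
```

Call:
{"name": "apply_moves", "arguments": {"delta_pos": [[0,0,3.4],[0,0,3.4],[0,0,3.3],[0,0,0],[0,0,0]], "twist": [0,0,0,0,0]}}

```text
t: 16.58
tool_pos: [0.4739, -0.0257, 0.0742]
orientation: [-0.574, 3.088, -0.001]
force: [-0.7, 0.1, 0.8]
opening: 0.0479
gripper_force: 0.0
```

Call:
{"name": "apply_moves", "arguments": {"delta_pos": [[0,0,0],[0,0,0],[0,0,0],[0,0,0]], "twist": [0,0,0,0], "gripper": 1.0, "squeeze": 12}}

```text
t: 17.08
tool_pos: [0.4733, -0.026, 0.0736]
orientation: [-0.573, 3.088, -0.0]
force: [-0.0, -0.0, 2.3]
opening: 0.0178
gripper_force: 12.0
```

Run:
```python
from st import *
now()
rows([lever(st,t,.072,r=.1035) for t in np.linspace(1.7,0,14)[1:]],wmax=.18)
```

```text
stand mm [-140.   -78.5] z 0.0736 yaw 0.119 F stand [-0. -0.] 2.3 T [ 0.1  -0.05  0.01] t 17.075 op 0.0178 tilt [ 8.e-04 -1.e-04 -1.e+00]
"delta_pos": [[-0.1, 1.27, 0.16], [-0.09, 1.34, 0.0], [-0.08, 1.35, 0.0], [-0.09, 1.35, 0.0], [-0.09, 1.35, 0.0], [-0.09, 1.35, 0.0], [-0.09, 1.35, 0.0], [-0.08, 1.35, 0.0]] "twist": [np.float64(0.121), np.float64(0.13), np.float64(0.131), np.float64(0.131), np.float64(0.131), np.float64(0.13), np.float64(0.131), np.float64(0.131)]
"delta_pos": [[-0.09, 1.35, 0.0], [-0.09, 1.35, 0.0], [-0.09, 1.35, 0.0], [-0.09, 1.35, 0.0], [-0.09, 1.35, 0.0]] "twist": [np.float64(0.131), np.float64(0.13), np.float64(0.131), np.float64(0.131), np.float64(0.131)]
end [0.5446, 0.1117, 0.072, -4.4644]
```

Call:
{"name": "apply_moves", "arguments": {"delta_pos": [[-0.1,1.27,0],[-0.09,1.34,0],[-0.08,1.35,0],[-0.09,1.35,0],[-0.09,1.35,0],[-0.09,1.35,0],[-0.09,1.35,0]], "twist": [0.121,0.13,0.131,0.131,0.131,0.13,0.131]}}

```text
t: 17.95
tool_pos: [0.4805, 0.0653, 0.0735]
orientation: [-0.841, -3.026, -0.0]
force: [-2.1, 1.1, 4.9]
opening: 0.0177
gripper_force: 12.0
```

Call:
{"name": "apply_moves", "arguments": {"delta_pos": [[-0.08,1.35,0],[-0.09,1.35,0],[-0.09,1.35,0],[-0.09,1.35,0],[-0.09,1.2,0],[0,0,0]], "twist": [0.131,0.131,0.13,0.131,0.131,0]}}

```text
t: 18.7
tool_pos: [0.5307, 0.1086, 0.0736]
orientation: [-1.764, -2.598, -0.003]
force: [-1.2, 7.1, 4.8]
opening: 0.0179
gripper_force: 12.0
```

```bash
cat > lv.py <<'E'
from st import *
now();h=np.array(lever(st,0,0,r=0)[:2])
s=robot.read_state();d=s['tool_pos'][:2]-h;a=np.arctan2(d[1],d[0])
print('r',np.hypot(*d),'th',a-st[2]-np.pi/2,'Ftan(closing dir)',s['force'][:2]@[np.sin(a),-np.cos(a)],'Frad',s['force'][:2]@[np.cos(a),np.sin(a)])
E
python3 lv.py
```

```text
stand mm [-51.3  37.9] z 0.0736 yaw -1.4413 F stand [0.6 7.2] 4.8 T [1.16 0.13 0.03] t 18.7 op 0.0179 tilt [ 4.0e-04  2.3e-03 -1.0e+00]
r 0.10485288242757439 th 0.13648482570414355 Ftan(closing dir) 1.5388730615916606 Frad 7.0111252492489875
```

Call:
{"name": "apply_moves", "arguments": {"delta_pos": [[-0.15,1.0,0],[-0.1,0.4,0],[0,0.2,0],[0,0,0],[0,0,0]], "twist": [0.09,0.04,0,0,0]}}

```text
t: 19.32
tool_pos: [0.5451, 0.1126, 0.0735]
orientation: [-1.925, -2.478, -0.003]
force: [-7.1, 12.0, 6.0]
opening: 0.0178
gripper_force: 12.0
```

```bash
python3 lv.py
```

```text
stand mm [-36.4  38.2] z 0.0735 yaw -1.5693 F stand [-4.  13.4] 6.0 T [ 2.1   0.98 -0.04] t 19.325 op 0.0178 tilt [-0.0019  0.0041 -1.    ]
r 0.10423485038436743 th -0.006074910148619939 Ftan(closing dir) -4.036029378257723 Frad 13.326861999814575
```

Call:
{"name": "apply_moves", "arguments": {"delta_pos": [[0.15,0.3,0],[0,0,0],[0,0,0]], "twist": [0,0,0]}}

```text
t: 19.7
tool_pos: [0.5453, 0.1128, 0.073]
orientation: [-1.924, -2.476, 0.006]
force: [-17.6, 2.1, 15.7]
opening: 0.0176
gripper_force: 12.0
```

```bash
python3 lv.py
```

```text
stand mm [-36.1  38.3] z 0.073 yaw -1.5695 F stand [-16.5   6.3] 15.7 T [ 0.32  3.   -0.03] t 19.7 op 0.0176 tilt [-7.4e-03  5.0e-04 -1.0e+00]
r 0.10430737650573416 th -0.008997608749330643 Ftan(closing dir) -16.584620371702098 Frad 6.168778955105095
```

Call:
{"name": "apply_moves", "arguments": {"delta_pos": [[0,0,0],[0,0,0],[0,0,0],[0,0,-2],[0,0,-4],[0,0,-5],[0,0,-5],[0,0,0]], "twist": [0,0,0,0,0,0,0,0], "gripper": 4.0}}

```text
t: 20.7
tool_pos: [0.5517, 0.1124, 0.2407]
orientation: [1.923, 2.474, 0.012]
force: [0.6, -0.2, 0.4]
opening: 0.0398
gripper_force: 0.0
```

Run:
```python
from st import *
now()
d=shot('scene')
a=cv2.resize(d['frame'][110:260,210:410,::-1],None,fx=4,fy=4,interpolation=cv2.INTER_CUBIC)
cv2.imwrite('pics/s6.png',a)
```

```text
stand mm [-30.   36.4] z 0.2407 yaw -1.57 F stand [ 0.5 -0.3] 0.4 T [-0.02 -0.11  0.03] t 20.7 op 0.0398 tilt [ 0.0112  0.0012 -0.9999]
```

View pics/s6.png

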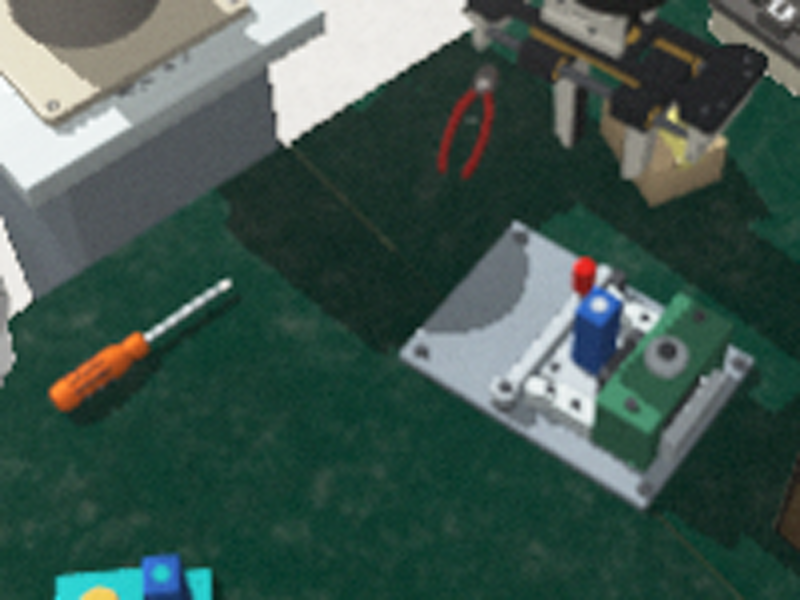

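The lever lies across the mouth behind the applicator, with the knob top at (585,263), post top at (600,305) and nut at (668,352). The bystanders have not moved. One numeric check, then I'll hand in.

Run:
```python
from st import *
d=shot('scene');h=np.array(lever(st,0,0,r=0)[:2])
f=lambda uv,z:px2w(d,[np.array(uv)/4+[210,110]-.375],z)[0][:2]
for uv,z in(([600,305],.097),([668,352],.092),([503,390],.03),([585,263],.071)):
    q=f(uv,z);print((M@(q-st[:2])*1000).round(1))
q=f([585,263],.071)-h;print('th',np.arctan2(q[1],q[0])-st[2]-np.pi/2)
```

```text
[-0.5  2.2]
[60.8  0. ]
[-38.3 -66. ]
[-39.5  43.1]
th 0.02292358344157641
```

```bash
python3 -c "
from plant import robot
print(robot.close_job())"
```

```text
the job is handed in; nothing more can be done
None
```

The lever was swung open, the applicator slid in under the bridge until it stalled against the back stop, and the lever closed behind it until it stalled too; the gripper let go and the job was handed in at about 21 s, with no verdict shown.

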